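# Fill the jar through the gated funnel

## Robot

A 6-joint arm with a two-finger parallel gripper is mounted at the origin on the work surface. World frame = base frame: x ahead of the robot, y to its left, z up, the work surface at z = 0. Lengths are in m, angles in degrees, forces in N, time in s.
With the tool pointing down it reaches from about 0.375 to 0.9 m from the base axis. Payload 3.1 kg.
Tool frame: the origin (TCP) lies between the finger pads; the fingertips stand bot.tip_extent ahead of it and the grasp point (between the pads) lies 2 mm behind it (bot.tip_extent is the distance from the TCP to the fingertips, in m); z points along the fingers, y is the direction in which the jaws open and shut (so a half turn about z gives the same grasp; the last joint's range is limited). The gripper opens to 87 mm and grips with 3 to 60 N. Pads are 19 mm wide; open, the fingers measure 117 mm over their backs; the gripper's body (75 mm by 190 mm) begins 51 mm behind the grasp point.
Start: joints at [55.892, 30.224, 82.088, -0, 67.689, -10.227], TCP at [0.253, 0.571, 0.206] pointing down, gripper open.
Joint ranges: [-176.69, 176.69], [-43.24, 126.21], [12.49, 139.97], [-82, 262], [0, 151.66], [-163.58, 163.58]. Speed limits (degrees/s): [159.86, 159.86, 180, 180, 180, 180].

## Interface

Orientations are given as a 3x3 rotation matrix whose columns are the frame's x, y, z axes.
In Python, from rig import bot, imaging, recognise, masks_of, mark_of gives the robot as it stands.
- The arm moves only by the tool send_rows, never from a script. Its argument "plan" is a list that holds one entry, the list of rows, each a list of 5 numbers: the shift along the world's x, y, z normalised to -1 to 1, where 1 is 0.03 m, then the turn about the world's z normalised to -1 to 1, where 1 is 0.1 rad, then the closure, from -1 (fully open) to 1 (shut). A call has 1 to 20 rows; each row shifts and turns the commanded pose from where the row before left it; what a row does not reach is not made up. A row lasts 1/10 s, in which the tool goes at most 50 mm and 8.59 degrees, less where a joint would pass 70% of its speed; a pose out of reach is approached as far as the arm can. A call with a number of a shift or a turn outside -1 to 1 is refused whole. A call with a gripper value outside its range is refused whole. The fingers move at their own pace and stop on an object; the grip force is fixed at half the most. Time passes only in rows, so rows that do not move let the fingers close. It gives the time, the measured TCP pose, the force and the opening at its end, in the units of the state.
- bot.read_state(): the state, without advancing time (a new reading comes with each control period).
- imaging.capture(name): name is "side" or "top" or "wrist"; returns a dict with "img" (480x640x3 uint8, blue, green, red), "mtx" (3x3 intrinsics, pixels), "pose" (4x4, takes a point from camera to world coordinates); the wrist camera has in their place "T_tool_cam" (4x4, takes a point from camera to tool coordinates, whose origin is the TCP and whose axes are the flange's). Camera axes: x right, y down, z forward; pixel columns grow to the right and rows downward; lengths in m; the calibration is good to about 2 mm. The wrist camera is an equidistant fisheye: a pixel r from the principal point sees the ray r / f radians off the axis. A picture is of the moment at which its call begins: read the wrist's pose just before it. There is no depth.
- bot.hand_in(): hands the job in, once; it reports no verdict.
Trained networks look in the newest picture that a camera, given by its name, has taken for a name from the list of things; names that differ only in an ending like _2 or _b are one class to them, and where a whole thing is asked for, a point or a joint stands for the part that bears it (a point fixed in the world has none). Each returns a list of dicts, best first, with "conf" (0 to 1); they miss things now and then, are a little off and sometimes report something else, mostly with a low value. They report only what shows in the picture. A call takes as long as a camera call. They do not tell look-alikes from the thing itself.
- recognise(camera, target): "at" ([x, y, z] in m, in world coordinates, good to about 4 mm: the middle of the surface that is visible of it).
- masks_of(camera, target): "region" (480x640 bool, what is visible of it).
- mark_of(camera, target): "at" ([x, y, z] in m, in world coordinates, good to about 4 mm: a listed point, or the origin of a listed thing).
The state is a dict: "time_s": time; "joint_positions": joint angles; "qvel": joint speeds; "tau": joint torques, N m; "position": TCP position; "tcp_rot": TCP orientation; "force": force on the tool from outside, world axes, zero at the start; "moment": the same for the moment, N m; "opening": opening from 0.0 (shut) to 1.0 (fully open).
Only numpy, scipy, OpenCV 4.12 (cv2) and the standard library are available. Lean on these libraries where they do the work, as an engineer would, in place of code of your own. Each camera call takes 0.05 s, during which the arm holds its last target.

## Task

Tip all five steel balls from the scoop into the orange funnel while its spring-return slide is still shut, and set the scoop back down upright on the bench, clear of the stand. Then pull the slide's black post out until the blade's outer end is at the red mark, so that all the balls drop into the jar, and finish while still holding the slide at the mark (do not let go; the spring would shut it). Do not disturb the drinks can, the meter or the spool.

Things in the scene. Friction and masses are not known exactly. Their poses are not given: they have to be found in the camera images.
- stand: Filling stand, fixed. Origin on the bench under the funnel's axis. Base 150 x 150 mm, four corner posts, blue top plate (top 92 mm up). On the axis, from below: clear jar (inner diameter 44 mm, rim 72 mm up), steel blade of the slide, orange funnel. A white rail 64 mm wide, top 72 mm up, runs along +y to y = 260 mm, on a foot. The slide pulls out along the stand's +y.
- funnel_top (a point): Centre of the orange funnel's mouth at rim height, 175 mm above the bench. The funnel is 126 mm inside and 133 mm outside at the rim, narrowing to a neck 38 mm inside (106 down to 84 mm up), closed below by the slide's blade. Axes as the stand's.
- slide (a joint): How far the slide is pulled out along the stand's +y, m. 0 = shut by its spring, the blade closes the funnel's neck. At the mark it reads 0.045: a window in the blade then lies under the neck and the balls fall into the jar. Much less or more and the solid blade blocks the neck. End stop at 0.075. The spring pulls back with 5 N when shut, 11 N at the mark.
- pull (a point): Where to hold the slide: in its black upright post, on the axis, 112 mm above the bench. The post is square, 22 x 22 mm, sides along the stand's x and y, from 82 to 132 mm up. When shut this point lies 155 mm from the funnel's axis along the stand's +y. Moves with the slide; axes as the stand's. Free above; white rail below.
- mark (a point): Middle of the red line across the white rail, 4 mm wide, fixed, 211 mm from the funnel's axis along the stand's +y, 73 mm up. The outer end of the slide's blade (flush with the post's outer face, 11 mm beyond point pull along +y) is to stand at it: point pull is then 11 mm short of it.
- scoop_grip (a point): In the middle of the aluminium scoop's green bar handle, 34 mm above the scoop's underside. Bar 90 mm long along x, 18 mm wide, 22 mm high. x points from handle to nose, z up; it starts flat on the bench. Body: from 37 to 130 mm ahead of this point, 56 mm wide, 47 mm high, open at top and nose; floor rises 12 degrees to the nose: tip the nose 40 to 50 degrees down to empty it. About 0.16 kg.
- scoop_nose (a point): Middle of the scoop's pouring edge, 130 mm ahead of scoop_grip along its x and 10 mm below it (24 mm above the underside). Axes as scoop_grip's.
- ball0_center (a point): Centre of one of five polished steel balls, 16 mm in diameter, 17 g, lying loose in the scoop at the start.
- ball1_center (a point): Centre of one of five polished steel balls, 16 mm in diameter, 17 g, lying loose in the scoop at the start.
- ball2_center (a point): Centre of one of five polished steel balls, 16 mm in diameter, 17 g, lying loose in the scoop at the start.
- ball3_center (a point): Centre of one of five polished steel balls, 16 mm in diameter, 17 g, lying loose in the scoop at the start.
- ball4_center (a point): Centre of one of five polished steel balls, 16 mm in diameter, 17 g, lying loose in the scoop at the start.
- can: Bystander: green drinks can, 66 mm diameter, 115 mm tall, origin under its centre. Leave alone.
- meter: Bystander: grey test meter lying flat, 75 x 140 mm, 42 mm high, origin under its centre. Leave alone.
- spool: Bystander: blue spool, 70 mm diameter, 46 mm tall, origin under its centre. Leave alone.
Not all that is in view belongs to the job. What is shaped like the part that bears scoop_grip but purple or yellow is not meant.

How it is judged (in metres and radians):
On the way:
1. all five balls are in the funnel, with the slide shut (z of ball0_center in the frame of stand between 0.084 and 0.178 m and horizontal distance between each of ball0_center, ball1_center, ball2_center, ball3_center, ball4_center and stand below 0.063 m and z of ball1_center in the frame of stand between 0.084 and 0.178 m and z of ball2_center in the frame of stand between 0.084 and 0.178 m and z of ball3_center in the frame of stand between 0.084 and 0.178 m and z of ball4_center in the frame of stand between 0.084 and 0.178 m and value of joint slide below 0.005 m), for 0.2 s.
At the end, for the whole second after the job is handed in: The gripper is holding the slide within 7 mm of the mark (joint 0.038 to 0.052, at least 3 N of finger contact on it), all five balls are in the jar, and the scoop stands upright (within 0.15 rad) on the bench clear of the stand (value of joint slide between 0.038 and 0.052 m and contact force between the fingers and slide above 3 N and z of each of ball0_center, ball1_center, ball2_center, ball3_center, ball4_center in the frame of stand below 0.068 m and horizontal distance between each of ball0_center, ball1_center, ball2_center, ball3_center, ball4_center and stand below 0.023 m and height (world z) of scoop_grip between 0.024 and 0.044 m and angle between scoop_grip's own z axis and vertical below 0.15 rad and horizontal distance between scoop_nose and funnel_top above 0.08 m and horizontal distance between scoop_grip and pull above 0.06 m); the arm keeps its last pose, push and grip.
It fails at once if the drinks can is pushed more than 30 mm or tipped (distance of can from where it was at the start of the episode above 0.03 m or angle between can's own z axis and vertical above 0.4 rad).
It fails at once if the test meter is pushed more than 30 mm or tipped (distance of meter from where it was at the start of the episode above 0.03 m or angle between meter's own z axis and vertical above 0.4 rad).
It fails at once if the spool is pushed more than 30 mm or tipped (distance of spool from where it was at the start of the episode above 0.03 m or angle between spool's own z axis and vertical above 0.4 rad).
It also fails if it takes over 67 s, if anything falls off the work surface, if the arm or the gripper's body presses on something with over 40 N, if the wrist force passes 120 N, or if a joint passes its speed limit or range.

## Working session

There is one attempt and no reset: what is moved stays moved. The work goes in short steps, Python scripts to look and compute and a tool call to move; the robot and the scene stay as the last step left them, time stands still between calls to the robot, and variables do not carry over. Pictures are saved under pics/ and viewed, and the job is handed in when it is done.

Besides the shell and the picture viewer there is one more tool, called after "Emit:" as a command line: name --argument value ..., lists and objects as JSON in quotes. send_rows: Moves the arm, as the interface text tells. Its arguments: {"type":"object","properties":{"plan":{"type":"array"}},"required":["plan"]}

```bash
ls; mkdir -p pics
cat > h.py <<'E'
import numpy as np,cv2
from rig import bot,imaging,recognise,masks_of,mark_of
def snap(cam,name):
    d=imaging.capture(cam); cv2.imwrite(f'pics/{name}.png',d['img']); return d
def proj(d,p):
    T=np.linalg.inv(d['pose']); c=T[:3,:3]@np.array(p)+T[:3,3]; u=d['mtx']@c; return u[:2]/u[2]
E
python3 - <<'E'
from h import *
print(bot.tip_extent)
s=bot.read_state();print(s)
for c in('side','top'):
    d=snap(c,c+'0');print(c,d['pose'].round(3).tolist(),d['mtx'].round(1).tolist())
    for t in['stand','funnel_top','pull','mark','scoop_grip','scoop_nose','can','meter','spool','ball0_center']:
        print(t,[(np.round(x['at'],3).tolist(),round(x['conf'],2)) for x in mark_of(c,t)])
snap('wrist','wrist0')
E
```

```text
pics
0.017
{'time_s': 0.0, 'joint_positions': array([ 5.58913453e+01,  3.02783556e+01,  8.21577518e+01,  5.11858956e-04,
        6.76901740e+01, -1.02265773e+01]), 'qvel': array([-0.01594647, -0.08142791,  0.02817673, -0.11772916, -0.00921771,
        0.12184414]), 'tau': array([ 1.47881568e-03, -4.40036631e+01, -1.76594245e+01,  6.31992845e-02,
        5.81065868e-02, -1.71415581e-04]), 'position': array([0.25254962, 0.57084184, 0.20467066]), 'tcp_rot': array([[-9.14379017e-01,  4.04857343e-01, -1.24278014e-03],
       [ 4.04859053e-01,  9.14377293e-01, -1.82024284e-03],
       [ 3.99431257e-04, -2.16754265e-03, -9.99997571e-01]]), 'force': array([ 0.49916561, -0.132646  ,  0.29189149]), 'moment': array([-0.01584413,  0.0024565 ,  0.07899486]), 'opening': 0.9993596963595115}
side [[0.842, -0.315, 0.438, -0.091], [-0.539, -0.523, 0.66, -1.05], [0.021, -0.792, -0.61, 0.996], [0.0, 0.0, 0.0, 1.0]] [[511.2, 0.0, 324.0], [0.0, 511.2, 246.5], [0.0, 0.0, 1.0]]
stand [([0.511, 0.105, 0.002], 0.92)]
funnel_top [([0.508, 0.105, 0.179], 0.83)]
pull [([0.521, 0.255, 0.113], 0.46)]
mark [([0.517
[... 735 characters left out ...]
0.73), ([0.5, -0.255, 0.03], 0.65), ([0.754, 0.069, 0.0], 0.39)]
pull [([0.519, 0.265, 0.111], 0.69), ([0.483, -0.214, 0.017], 0.65)]
mark [([0.52, 0.315, 0.07], 0.63)]
scoop_grip [([0.362, -0.149, 0.037], 0.82), ([0.381, -0.445, 0.03], 0.62), ([0.476, -0.644, 0.036], 0.62), ([0.505, -0.255, 0.035], 0.6)]
scoop_nose [([0.233, -0.158, 0.026], 0.98), ([0.418, -0.322, 0.029], 0.93), ([0.488, -0.126, 0.026], 0.6), ([0.556, -0.544, 0.027], 0.59)]
can [([0.698, -0.245, -0.002], 0.56), ([0.719, 0.221, -0.003], 0.46), ([0.487, -0.124, 0.022], 0.38), ([0.505, -0.254, 0.034], 0.32)]
meter [([0.755, 0.072, -0.0], 0.66)]
spool [([0.719, 0.221, -0.002], 0.75)]
ball0_center [([0.504, -0.208, 0.01], 0.46)]
```

View pics/side0.png

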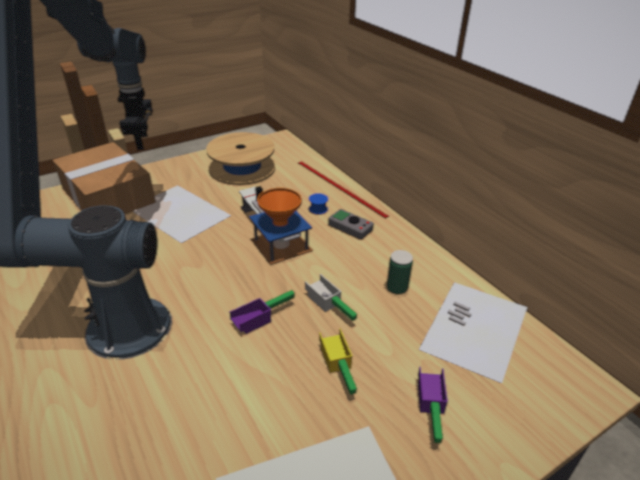

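View pics/top0.png

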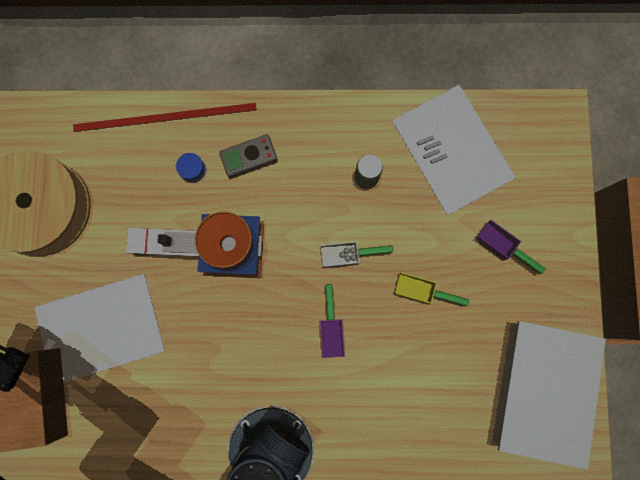

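Emit:
send_rows --plan '[[[0.3,-0.98,0.5,-0.37,-1],[0.3,-0.98,0.5,-0.37,-1],[0.3,-0.98,0.5,-0.37,-1],[0.3,-0.98,0,-0.37,-1],[0.3,-0.98,0,-0.37,-1],[0.3,-0.98,0,-0.37,-1],[0.3,-0.98,0,-0.37,-1],[0.3,-0.98,0,-0.37,-1],[0.3,-0.98,0,-0.37,-1],[0.3,-0.98,0,-0.37,-1],[0.3,-0.98,0,-0.37,-1],[0.3,-0.98,0,-0.37,-1],[0.3,-0.98,0,-0.37,-1],[0.3,-0.98,0,-0.37,-1],[0.3,-0.98,0,-0.37,-1],[0.3,-0.98,0,-0.37,-1],[0.3,-0.98,0,-0.37,-1],[0.3,-0.98,0,-0.37,-1],[0.3,-0.98,0,-0.37,-1],[0.3,-0.98,0,-0.37,-1]]]'

```text
time_s: 3.15
position: [0.4333, -0.0178, 0.2509]
tcp_rot: [[-0.401, 0.916, 0.001], [0.916, 0.401, -0.0], [-0.0, 0.001, -1.0]]
force: [1.0, -0.8, -0.2]
opening: 0.999
```

Emit:
send_rows --plan '[[[0.3,-0.98,-0.5,-0.37,-1],[0.3,-0.98,-0.5,-0.37,-1],[0.3,-0.98,-0.5,-0.37,-1],[0.3,-0.98,-0.5,-0.37,-1],[0.3,-0.98,0,-0.37,-1],[0.3,-0.98,0,-0.37,-1],[0.3,-0.98,0,-0.37,-1],[0.3,-0.98,0,-0.37,-1],[0,0,0,0,-1],[0,0,0,0,-1],[0,0,0,0,-1]]]'

```text
time_s: 4.25
position: [0.5043, -0.2506, 0.1904]
tcp_rot: [[-0.118, 0.993, -0.001], [0.993, 0.118, 0.001], [0.001, -0.001, -1.0]]
force: [0.1, 0.4, -0.8]
opening: 1.002
```

Run:
```python
from h import *
s=bot.read_state();print(s['time_s'],s['position'],s['tcp_rot'].round(3).tolist(),s['joint_positions'].round(1),s['force'])
d=snap('wrist','wrist1');print({k:np.round(v,3).tolist() for k,v in d.items() if k!='img'})
for c in ['wrist','top','side']:
    if c!='wrist': snap(c,c+'1')
    for t in['scoop_grip','scoop_nose','ball0_center','funnel_top','stand']:
        print(c,t,[(np.round(x['at'],3).tolist(),round(x['conf'],2)) for x in mark_of(c,t)])
```

```text
4.25 [ 0.50429905 -0.25057438  0.19043484] [[-0.118, 0.993, -0.001], [0.993, 0.118, 0.001], [0.001, -0.001, -1.0]] [-37.8  26.6  92.    0.   61.6 -44.6] [ 0.07824129  0.41451162 -0.77104652]
{'mtx': [[371.648, 0.0, 316.957], [0.0, 371.648, 242.389], [0.0, 0.0, 1.0]], 'T_tool_cam': [[0.0, -0.956, -0.294, 0.081], [1.0, -0.0, 0.001, -0.0], [-0.001, -0.294, 0.956, -0.179], [0.0, 0.0, 0.0, 1.0]]}
wrist scoop_grip [([0.498, -0.255, 0.031], 0.97), ([0.362, -0.148, 0.036], 0.75), ([0.385, -0.446, 0.034], 0.59)]
wrist scoop_nose [([0.416, -0.32, 0.026], 0.91), ([0.482, -0.124, 0.027], 0.85), ([0.231, -0.157, 0.028], 0.55)]
wrist ball0_center [([0.503, -0.211, 0.011], 0.76), ([0.486, -0.215, 0.017], 0.26)]
wrist funnel_top []
wrist stand []
top scoop_grip [([0.384, -0.448, 0.03], 0.77), ([0.475, -0.644, 0.035], 0.59)]
top scoop_nose [([0.557, -0.543, 0.026], 0.97), ([0.415, -0.32, 0.026], 0.95), ([0.233, -0.158, 0.025], 0.49)]
top ball0_center [([0.518, 0.316, 0.073], 0.17)]
top funnel_top [([0.512, 0.105, 0.175], 0.72)]
top stand [([0.511, 0.1, -0.002], 0.73)]
side scoop_grip [([0.5, -0.255, 0.034], 0.97), ([0.382, -0.442, 0.037], 0.75), ([0.477, -0.648, 0.035], 0.68)]
side scoop_nose [([0.482, -0.133, 0.031], 0.8), ([0.238, -0.161, 0.023], 0.79), ([0.418, -0.323, 0.019], 0.67), ([0.558, -0.544, 0.02], 0.55)]
side ball0_center [([0.724, 0.215, -0.0], 0.72), ([0.518, 0.315, 0.071], 0.38)]
side funnel_top [([0.511, 0.103, 0.177], 0.97), ([0.705, -0.244, 0.001], 0.63)]
side stand [([0.511, 0.103, 0.002], 0.69), ([0.701, -0.247, 0.001], 0.24)]
```

View pics/wrist1.png

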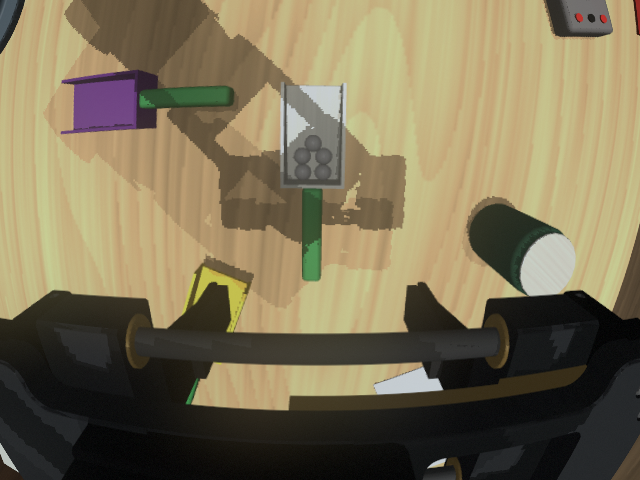

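Emit:
send_rows --plan '[[[-0.15,-0.12,-0.7,0,-1],[0,0,-0.8,0,-1],[0,0,-0.8,0,-1],[0,0,-0.8,0,-1],[0,0,-0.8,0,-1],[0,0,-0.7,0,-1],[0,0,-0.5,0,-1],[0,0,-0.18,0,-1],[0,0,0,0,-1],[0,0,0,0,-1],[0,0,0,0,-0.5],[0,0,0,0,-0.2],[0,0,0,0,0.1],[0,0,0,0,0.4]]]'

```text
time_s: 6.55
position: [0.5006, -0.2554, 0.0326]
tcp_rot: [[-0.118, 0.993, 0.001], [0.993, 0.118, -0.0], [-0.0, 0.0, -1.0]]
force: [0.4, -0.2, -0.8]
opening: 0.721
```

Emit:
send_rows --plan '[[[0,0,0,0,0.4],[0,0,0,0,0.4],[0,0,0,0,0.5],[0,0,0,0,0.5]]]'

```text
time_s: 6.95
position: [0.5005, -0.2553, 0.0322]
tcp_rot: [[-0.118, 0.993, -0.0], [0.993, 0.118, 0.0], [0.0, -0.0, -1.0]]
force: [0.1, 0.1, -0.8]
opening: 0.354
```

Run:
```python
from h import *
s=bot.read_state();print(s['time_s'],s['position'],s['force'],s['opening'])
snap('wrist','wrist2')
```

```text
6.95 [ 0.50047032 -0.25530077  0.0322086 ] [ 0.06850351  0.08150568 -0.75382678] 0.3542253327363779
```

View pics/wrist2.png

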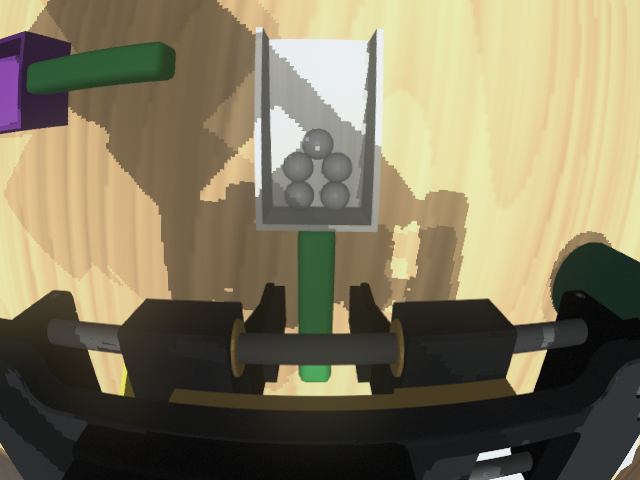

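Emit:
send_rows --plan '[[[0,0,0,0,0.6],[0,0,0,0,0.6],[0,0,0,0,0.6],[0,0,0,0,0.6],[0,0,0,0,1],[0,0,0,0,1],[0,0,0,0,1]]]'

```text
time_s: 7.7
position: [0.5005, -0.2553, 0.0322]
tcp_rot: [[-0.118, 0.993, 0.0], [0.993, 0.118, -0.0], [-0.0, 0.0, -1.0]]
force: [0.7, 0.0, 0.4]
opening: 0.036
```

Emit:
send_rows --plan '[[[0,0,0.1,0,1],[0,0,0.1,0,1],[0,0,0.1,0,1],[0,0,0,0,1]]]'

```text
time_s: 8.1
position: [0.5008, -0.2556, 0.0419]
tcp_rot: [[-0.118, 0.993, 0.001], [0.993, 0.118, -0.001], [-0.001, 0.001, -1.0]]
force: [-0.9, 0.0, -0.0]
opening: 0.007
```

Run:
```python
from h import *
s=bot.read_state();print(s['time_s'],s['position'],s['force'],s['moment'],s['opening'])
snap('wrist','wrist3');d=snap('side','side3')
i=cv2.resize(d['img'][230:430,240:440],(600,600),interpolation=cv2.INTER_CUBIC);cv2.imwrite('pics/side3c.png',i)
```

```text
8.1 [ 0.50084323 -0.25556405  0.04186152] [-0.85419021  0.01128533 -0.04819005] [-0.04583008  0.05073925 -0.02422828] 0.0065150477823484225
```

View pics/wrist3.png

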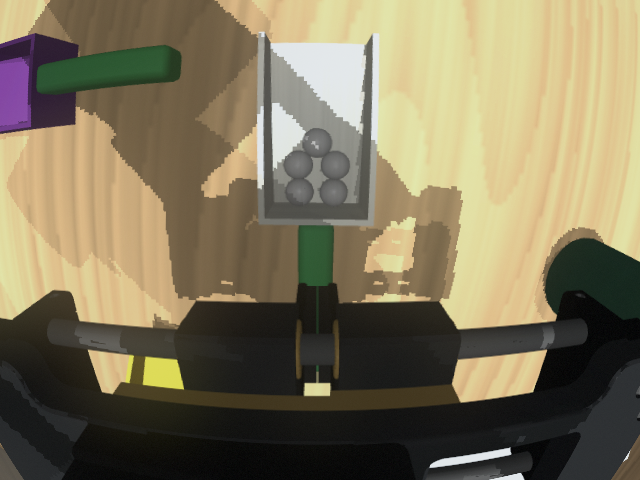

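View pics/side3c.png

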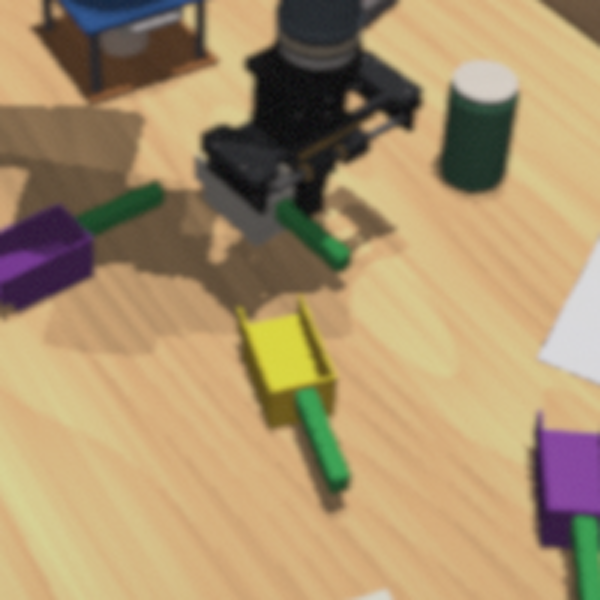

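Run:
```python
from h import *
s=bot.read_state()
d=imaging.capture('side');i=d['img']
P=s['position'];tip=P-[0,0,.017]
x0,y0,sc=280,260,6
c=cv2.resize(i[y0:y0+100,x0:x0+130],None,fx=sc,fy=sc,interpolation=cv2.INTER_CUBIC)
for p,col in((P,(0,0,255)),(tip,(255,0,255)),((.5,-.255,.034),(0,255,255)),((.5,-.255,.045),(255,255,0)),((.506,-.2997,.045),(255,255,0))):
    u=(proj(d,p)-[x0,y0])*sc;cv2.circle(c,tuple(int(v) for v in u),4,col,-1);print(proj(d,p))
cv2.imwrite('pics/s4.png',c)
for t in['scoop_grip','scoop_nose']:
    print(t,[(np.round(x['at'],3).tolist(),round(x['conf'],2)) for x in mark_of('side',t)])
```

```text
[342.31293307 304.31034632]
[342.04000899 308.87378315]
[341.93214964 306.3170519 ]
[342.1084958 303.3470035]
[353.61832821 312.69874597]
scoop_grip [([0.385, -0.444, 0.04], 0.98), ([0.477, -0.646, 0.033], 0.87), ([0.501, -0.255, 0.032], 0.64), ([0.36, -0.15, 0.035], 0.6)]
scoop_nose [([0.486, -0.13, 0.028], 0.96), ([0.418, -0.32, 0.022], 0.93), ([0.556, -0.546, 0.021], 0.89), ([0.233, -0.158, 0.023], 0.71)]
```

View pics/s4.png

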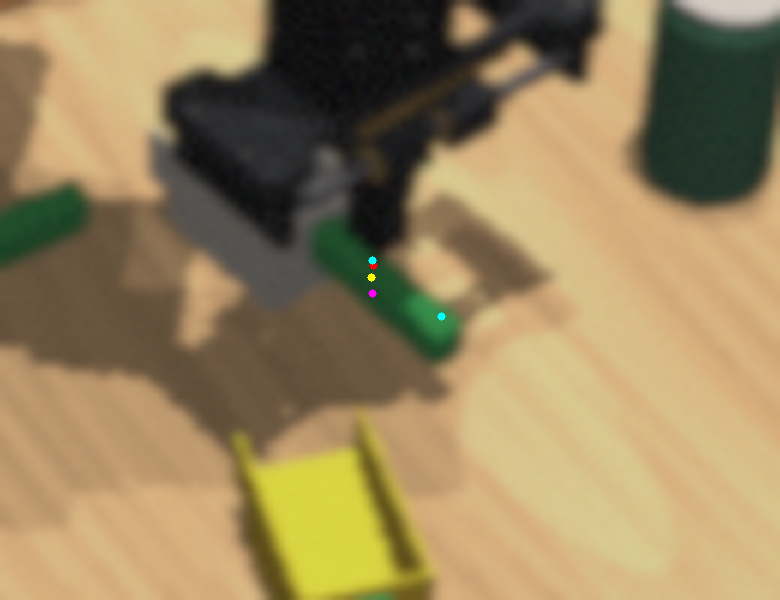

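Emit:
send_rows --plan '[[[0,0,0,0,-0.2],[0,0,0,0,-0.2],[0,0,0,0,-0.2],[0,0,0,0,-0.2],[0,0,0,0,-0.2],[0,0,0,0,-0.2],[0,0,0,0,-0.2],[0,0,0,0,-0.2]]]'

```text
time_s: 9.15
position: [0.5005, -0.2553, 0.0413]
tcp_rot: [[-0.118, 0.993, 0.0], [0.993, 0.118, -0.0], [-0.0, 0.0, -1.0]]
force: [0.4, 0.7, 0.0]
opening: 0.581
```

Run:
```python
from h import *
s=bot.read_state();print(s['time_s'],s['position'],s['force'],s['opening'])
snap('wrist','wrist4')
```

```text
9.15 [ 0.50050446 -0.25533515  0.04125726] [0.4313142  0.66632054 0.03457889] 0.5813545862447346
```

View pics/wrist4.png

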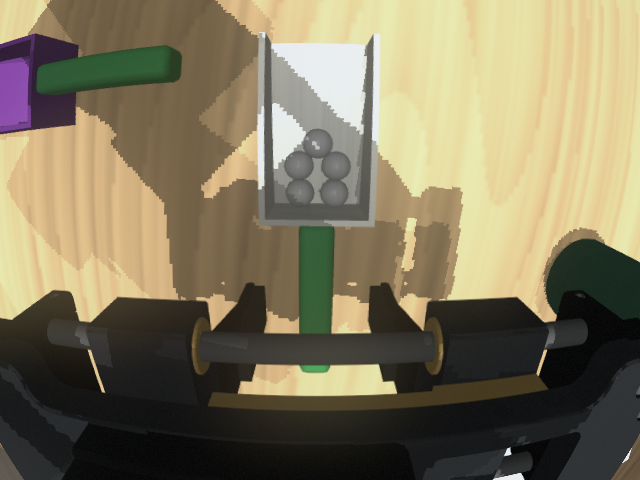

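Emit:
send_rows --plan '[[[0,0,-0.3,0,-0.2],[0,0,-0.3,0,-0.2],[0,0,-0.3,0,-0.2],[0,0,-0.2,0,-0.2],[0,0,-0.1,0,-0.2],[0,0,0,0,-0.2]]]'

```text
time_s: 9.8
position: [0.5001, -0.255, 0.0045]
tcp_rot: [[-0.118, 0.993, -0.001], [0.993, 0.118, 0.001], [0.001, -0.001, -1.0]]
force: [0.3, -0.1, -0.4]
opening: 0.603
```

Emit:
send_rows --plan '[[[0,0,-0.1,0,-0.2],[0,0,-0.1,0,-0.2],[0,0,0,0,-0.2]]]'

```text
time_s: 10.1
position: [0.5004, -0.2552, -0.001]
tcp_rot: [[-0.118, 0.993, -0.0], [0.993, 0.118, 0.0], [0.0, -0.0, -1.0]]
force: [-0.1, 0.1, 0.2]
opening: 0.597
```

Run:
```python
from h import *
s=bot.read_state();print(s['time_s'],s['position'],s['force'],s['opening'])
snap('wrist','wrist5')
d=imaging.capture('side');i=d['img']
x0,y0,sc=280,260,6
c=cv2.resize(i[y0:y0+100,x0:x0+130],None,fx=sc,fy=sc,interpolation=cv2.INTER_CUBIC)
cv2.imwrite('pics/s5.png',c)
```

```text
10.1 [ 0.50035989 -0.25521702 -0.00095441] [-0.07714412  0.06674717  0.17234823] 0.5970403261263786
```

View pics/s5.png

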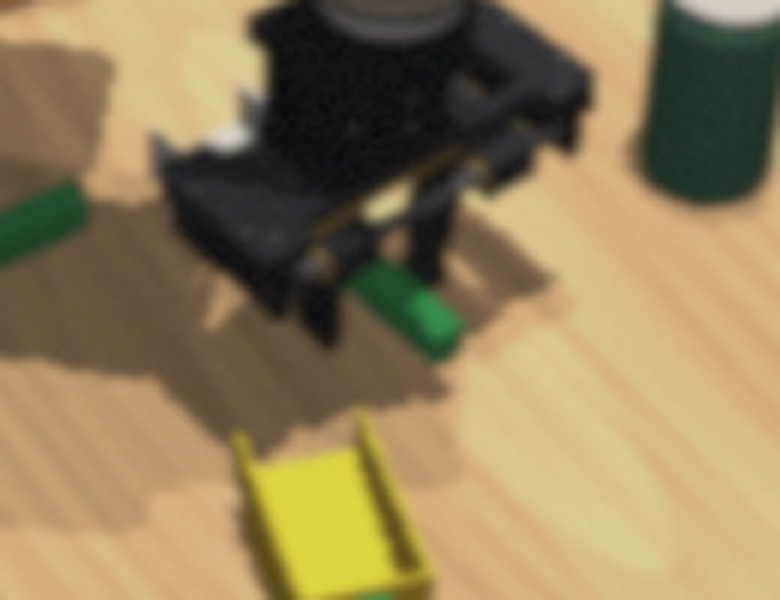

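View pics/wrist5.png

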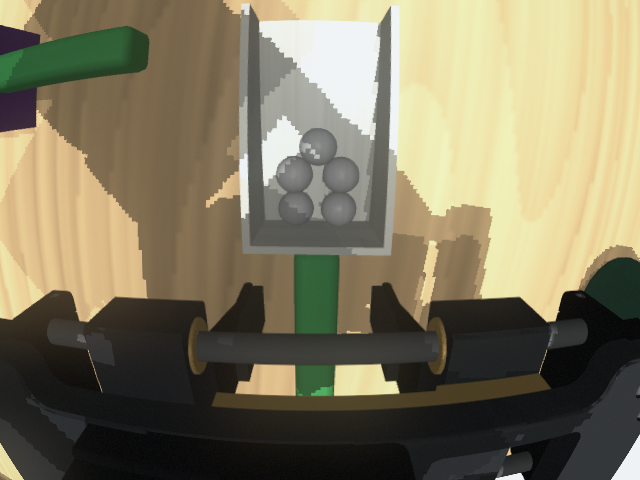

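Emit:
send_rows --plan '[[[0,0,0,0,0.3],[0,0,0,0,0.3],[0,0,0,0,0.5],[0,0,0,0,0.5],[0,0,0,0,0.6],[0,0,0,0,0.7],[0,0,0,0,1],[0,0,0,0,1],[0,0,0,0,1]]]'

```text
time_s: 11.1
position: [0.5005, -0.2553, -0.0007]
tcp_rot: [[-0.118, 0.993, 0.0], [0.993, 0.118, -0.0], [-0.0, 0.0, -1.0]]
force: [0.2, -0.3, 0.6]
opening: 0.203
```

Emit:
send_rows --plan '[[[0,0,0.1,0,1],[0,0,0.1,0,1],[0,0,0.1,0,1],[0,0,0,0,1]]]'

```text
time_s: 11.5
position: [0.5007, -0.2555, 0.0087]
tcp_rot: [[-0.118, 0.993, 0.001], [0.993, 0.118, -0.001], [-0.001, 0.001, -1.0]]
force: [0.6, -0.3, -1.8]
opening: 0.201
```

```bash
cat >> h.py <<'E'
def look(n):
    s=bot.read_state();print(s['time_s'],s['position'].round(4),s['force'].round(2),s['moment'].round(3),round(s['opening'],3))
    w=snap('wrist',n+'w')['img'];d=snap('side',n+'s')
    u=proj(d,s['position']+[0,.05,0]);x0=int(np.clip(u[0]-60,0,520));y0=int(np.clip(u[1]-60,0,360))
    c=cv2.resize(d['img'][y0:y0+120,x0:x0+120],(400,400),interpolation=cv2.INTER_CUBIC)
    cv2.imwrite(f'pics/{n}.png',np.hstack([c,cv2.resize(w[:,100:540],(400,400))]))
E
python3 -c "
from h import *
look('a1')"
```

```text
11.5 [ 0.5007 -0.2555  0.0087] [ 0.61 -0.29 -1.81] [-0.229  0.005  0.041] 0.201
```

View pics/a1.png

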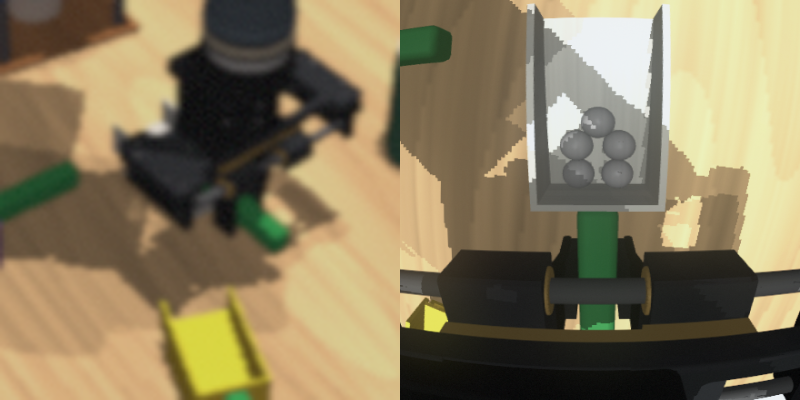

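Emit:
send_rows --plan '[[[0,0,0.1,0,1],[0,0,0.25,0,1],[0,0,0.4,0,1],[0,0,0.4,0,1],[0,0,0.5,0,1],[0,0,0.5,0,1],[0,0,0.5,0,1],[0,0,0.5,0,1],[0,0,0.5,0,1],[0,0,0.5,0,1],[0,0,0.5,0,1],[0,0,0.5,0,1],[0,0,0.5,0,1],[0,0,0.5,0,1],[0,0,0.5,0,1],[0,0,0.5,0,1],[0,0,0.4,0,1],[0,0,0.3,0,1],[0,0,0.2,0,1],[0,0,0,0,1]]]'

```text
time_s: 13.6
position: [0.5008, -0.2555, 0.2506]
tcp_rot: [[-0.118, 0.993, 0.001], [0.993, 0.118, -0.001], [-0.001, 0.001, -1.0]]
force: [-0.2, -0.1, -3.6]
opening: 0.204
```

```bash
python3 -c "
from h import *
look('a2')"
```

```text
13.6 [ 0.5008 -0.2555  0.2506] [-0.19 -0.07 -3.58] [-0.291 -0.006 -0.008] 0.204
```

View pics/a2.png

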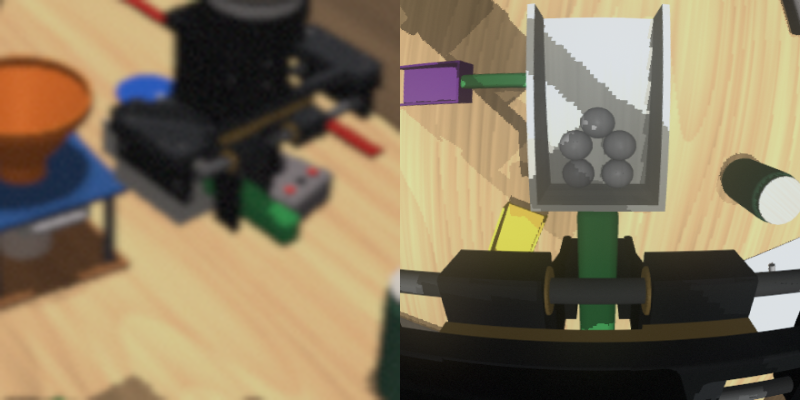

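Emit:
send_rows --plan '[[[0,0.1,0,0,1],[0.02,0.25,0,0,1],[0.03,0.4,0,0,1],[0.04,0.5,0,0,1],[0.05,0.5,0,0,1],[0.05,0.5,0,0,1],[0.05,0.5,0,0,1],[0.05,0.5,0,0,1],[0.05,0.5,0,0,1],[0.05,0.5,0,0,1],[0.05,0.5,0,0,1],[0.05,0.5,0,0,1],[0.05,0.5,0,0,1],[0.05,0.5,0,0,1],[0.05,0.5,0,0,1],[0.05,0.5,0,0,1],[0.05,0.4,-0.1,0,1],[0.04,0.3,-0.1,0,1],[0.03,0.2,-0.1,0,1],[0.02,0.1,-0.1,0,1]]]'

```text
time_s: 15.7
position: [0.5254, -0.0073, 0.2373]
tcp_rot: [[-0.118, 0.993, -0.0], [0.993, 0.118, -0.0], [-0.0, -0.0, -1.0]]
force: [-0.5, 0.6, -2.7]
opening: 0.205
```

```bash
python3 -c "
from h import *
look('a3')
d=snap('top','a3t')
c=d['img'][150:330,150:390];cv2.imwrite('pics/a3t.png',cv2.resize(c,None,fx=3,fy=3,interpolation=cv2.INTER_CUBIC))
for c in('side','top'):
  print([(np.round(x['at'],3).tolist(),round(x['conf'],2)) for x in mark_of(c,'funnel_top')])
  print([(np.round(x['at'],3).tolist(),round(x['conf'],2)) for x in mark_of(c,'scoop_nose')])
"
```

```text
15.7 [ 0.5254 -0.0073  0.2373] [-0.53  0.57 -2.72] [-0.198  0.008  0.01 ] 0.205
[([0.507, 0.1, 0.178], 0.85)]
[([0.559, -0.545, 0.021], 0.88), ([0.418, -0.321, 0.022], 0.8), ([0.505, 0.114, 0.264], 0.74), ([0.234, -0.157, 0.023], 0.58)]
[([0.512, 0.106, 0.176], 0.65)]
[([0.556, -0.544, 0.024], 0.89), ([0.233, -0.156, 0.024], 0.83), ([0.416, -0.322, 0.026], 0.72), ([0.509, 0.123, 0.263], 0.65), ([0.517, 0.26, 0.113], 0.18)]
```

View pics/a3.png

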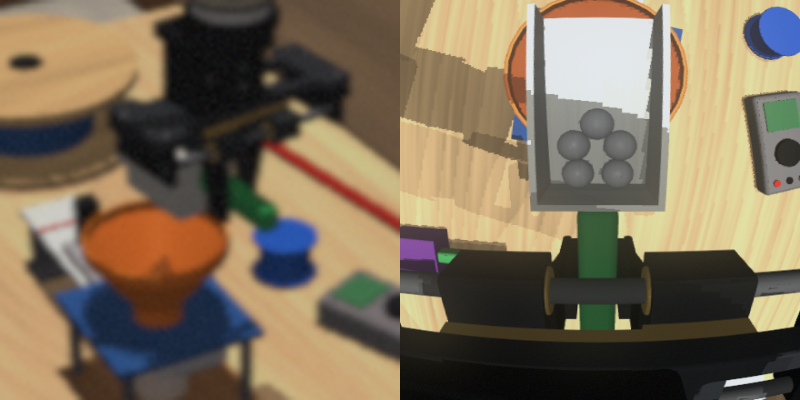

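View pics/a3t.png

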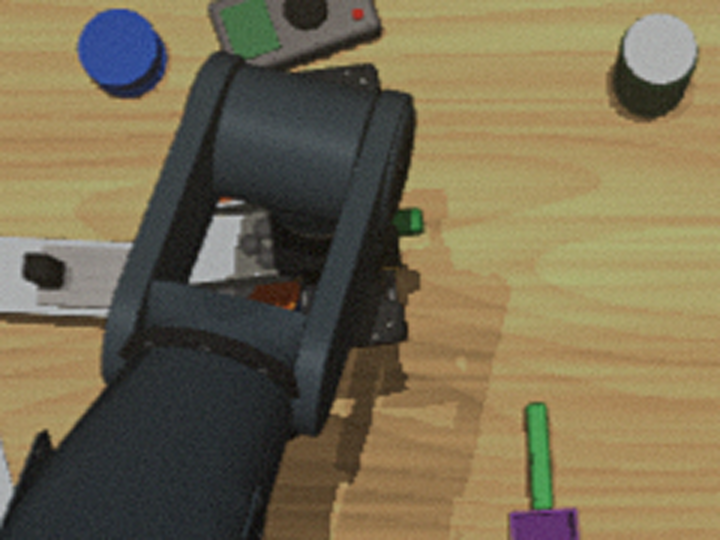

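Emit:
send_rows --plan '[[[0,0,-0.13,0,0.8],[0,0,0,0,0.7],[0,0,0,0,0.65],[0,0,0,0,0.62],[0,0,0,0,0.62]]]'

```text
time_s: 16.55
position: [0.5255, -0.0078, 0.2339]
tcp_rot: [[-0.118, 0.993, 0.0], [0.993, 0.118, -0.0], [-0.0, 0.0, -1.0]]
force: [0.1, 0.8, -2.5]
opening: 0.203
```

```bash
python3 -c "
from h import *
look('a4')"
```

```text
16.55 [ 0.5255 -0.0078  0.2339] [ 0.13  0.82 -2.51] [-0.181  0.082  0.049] 0.203
```

View pics/a4.png

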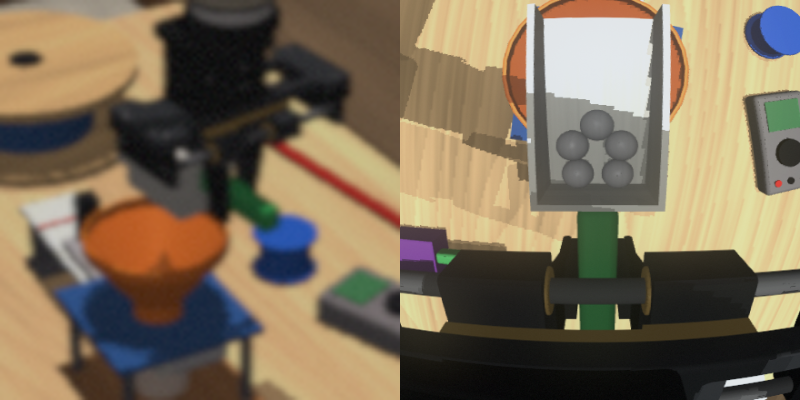

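Emit:
send_rows --plan '[[[0,0,0,0,0.61],[0,0,0,0,0.6]]]'

```text
time_s: 16.85
position: [0.5254, -0.0078, 0.2339]
tcp_rot: [[-0.118, 0.993, 0.0], [0.993, 0.118, -0.0], [-0.0, 0.0, -1.0]]
force: [0.4, -0.6, -2.6]
opening: 0.208
```

```bash
python3 -c "
from h import *
look('a5')"
```

```text
16.85 [ 0.5254 -0.0078  0.2339] [ 0.37 -0.6  -2.64] [-0.254  0.04   0.036] 0.208
```

View pics/a5.png

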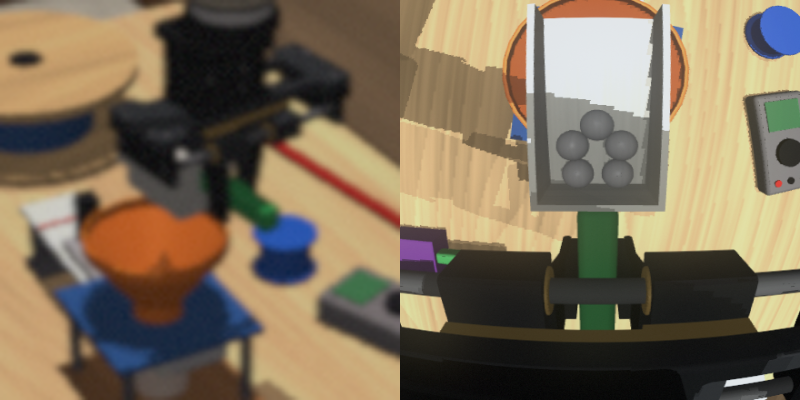

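Emit:
send_rows --plan '[[[0,0,0,0,0.595],[0,0,0,0,0.59]]]'

```text
time_s: 17.15
position: [0.5254, -0.0076, 0.2339]
tcp_rot: [[-0.118, 0.993, 0.0], [0.993, 0.118, 0.001], [0.001, 0.0, -1.0]]
force: [-0.1, 0.6, -2.2]
opening: 0.206
```

```bash
python3 -c "
from h import *
look('a6')"
```

```text
17.15 [ 0.5254 -0.0076  0.2339] [-0.08  0.64 -2.17] [ 0.008  0.096 -0.01 ] 0.206
```

View pics/a6.png

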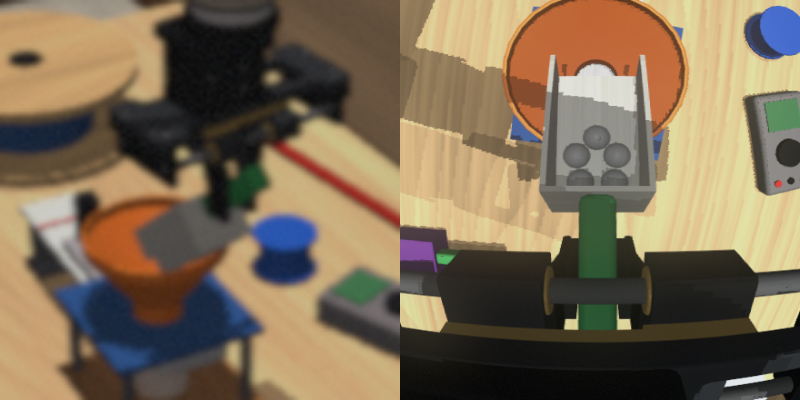

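Emit:
send_rows --plan '[[[0,0,0,0,0.59],[0,0,0,0,0.59]]]'

```text
time_s: 17.45
position: [0.5253, -0.0076, 0.234]
tcp_rot: [[-0.118, 0.993, -0.0], [0.993, 0.118, 0.0], [0.0, -0.0, -1.0]]
force: [-0.4, 1.3, -0.6]
opening: 0.206
```

```bash
python3 -c "
from h import *
look('a7')"
```

```text
17.45 [ 0.5253 -0.0076  0.234 ] [-0.39  1.26 -0.56] [0.136 0.103 0.013] 0.206
```

View pics/a7.png

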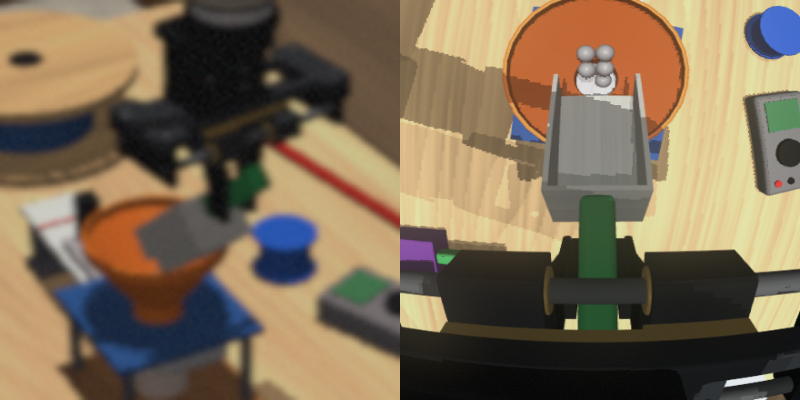

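Emit:
send_rows --plan '[[[0,0,0,0,1],[0,0,0,0,1],[0,0,0.3,0,1],[0,0,0.5,0,1],[0,0,0.7,0,1],[0,0,0.7,0,1],[0,-0.3,0.3,0,1],[-0.05,-0.6,0,0,1],[-0.1,-0.8,0,0,1],[-0.1,-0.9,0,0,1],[-0.1,-0.9,0,0,1],[-0.1,-0.9,0,0,1],[-0.1,-0.9,0,0,1],[-0.1,-0.8,0,0,1],[-0.1,-0.6,0,0,1],[-0.05,-0.4,0,0,1],[0,-0.2,0,0,1],[0,0,0,0,1]]]'

```text
time_s: 19.35
position: [0.5013, -0.2275, 0.3087]
tcp_rot: [[-0.117, 0.993, -0.0], [0.993, 0.117, 0.0], [0.0, -0.0, -1.0]]
force: [-1.2, 0.3, -2.1]
opening: 0.206
```

```bash
python3 -c "
from h import *
look('a8')
d=snap('top','a8t')
c=d['img'][190:290,120:280];cv2.imwrite('pics/a8t.png',cv2.resize(c,None,fx=4,fy=4,interpolation=cv2.INTER_CUBIC))
for t in ['ball0_center','pull','mark','funnel_top','stand']: print(t,[(np.round(x['at'],3).tolist(),round(x['conf'],2)) for x in mark_of('top',t)])
"
```

```text
19.35 [ 0.5013 -0.2275  0.3087] [-1.23  0.35 -2.12] [-0.128 -0.022  0.016] 0.206
ball0_center [([0.5, 0.105, 0.096], 0.46)]
pull [([0.516, 0.258, 0.111], 0.58)]
mark [([0.518, 0.313, 0.075], 0.77)]
funnel_top [([0.514, 0.101, 0.176], 0.92), ([0.699, -0.246, -0.003], 0.17)]
stand [([0.512, 0.104, 0.0], 0.95), ([0.753, 0.074, -0.001], 0.36)]
```

View pics/a8.png

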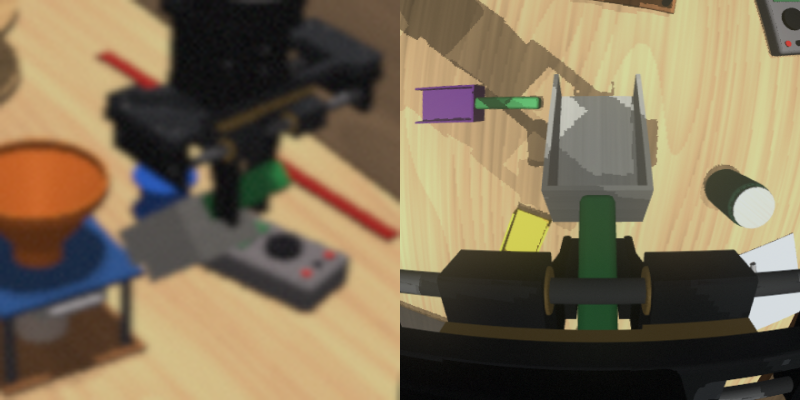

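View pics/a8t.png

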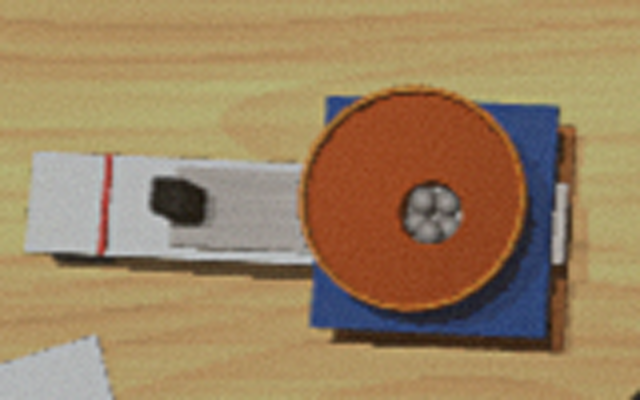

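Emit:
send_rows --plan '[[[0,0,-0.4,0,1],[0,0,-0.7,0,1],[0,0,-0.9,0,1],[0,0,-0.9,0,1],[0,0,-0.9,0,1],[0,0,-0.9,0,1],[0,0,-0.9,0,1],[0,0,-0.7,0,1],[0,0,-0.4,0,1],[0,0,-0.3,0,0.8],[0,0,-0.2,0,0.65],[0,-0.08,-0.2,0,0.62],[0,-0.08,-0.2,0,0.62],[0,-0.08,-0.2,0,0.62],[0,-0.08,-0.2,0,0.62],[0,-0.08,-0.2,0,0.62],[0,0,0,0,0.62]]]'

```text
time_s: 21.45
position: [0.5031, -0.2425, 0.0643]
tcp_rot: [[-0.119, 0.993, 0.004], [0.993, 0.119, -0.006], [-0.006, 0.003, -1.0]]
force: [-2.3, -4.4, 7.7]
opening: 0.204
```

```bash
python3 -c "
from h import *
look('a9')"
```

```text
21.45 [ 0.5031 -0.2425  0.0643] [-2.27 -4.39  7.73] [-0.82   0.419  0.116] 0.204
```

View pics/a9.png

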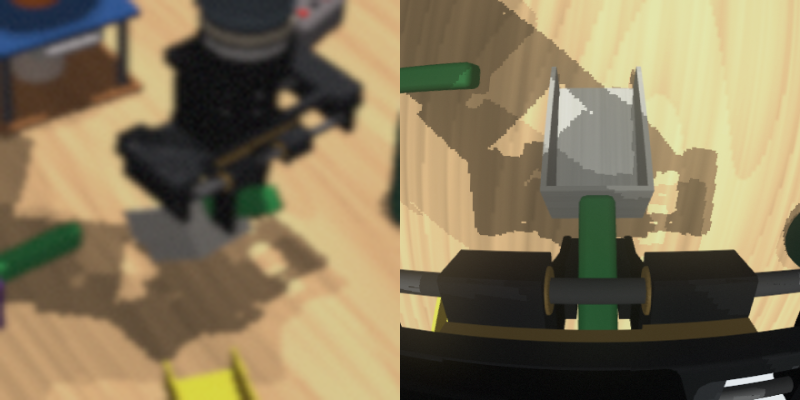

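Emit:
send_rows --plan '[[[0,0,0,0,0.6],[0,0,0,0,0.595],[0,-0.05,-0.1,0,0.592],[0,-0.08,-0.2,0,0.592],[0,0,0,0,0.592]]]'

```text
time_s: 22.05
position: [0.5027, -0.2445, 0.0543]
tcp_rot: [[-0.117, 0.993, 0.003], [0.993, 0.117, -0.002], [-0.003, 0.003, -1.0]]
force: [0.4, -2.2, 0.7]
opening: 0.208
```

```bash
python3 -c "
from h import *
look('a10')"
```

```text
22.05 [ 0.5027 -0.2445  0.0543] [ 0.37 -2.23  0.73] [-0.346 -0.15  -0.007] 0.208
```

View pics/a10.png

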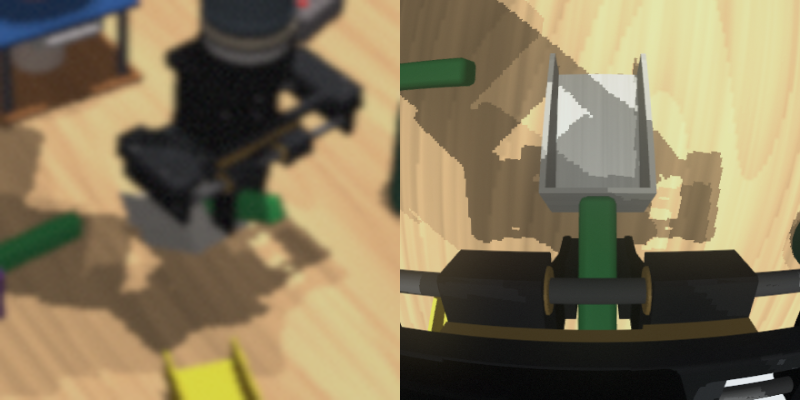

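Pivoting back works. Continue to the bench.

Emit:
send_rows --plan '[[[0,-0.08,-0.2,0,0.592],[0,-0.08,-0.2,0,0.592],[0,-0.06,-0.2,0,0.592],[0,-0.06,-0.2,0,0.592],[0,-0.03,-0.2,0,0.592],[0,-0.02,-0.2,0,0.592],[0,0,-0.2,0,0.592],[0,0,-0.2,0,0.592],[0,0,0,0,0.592]]]'

```text
time_s: 23.05
position: [0.5007, -0.2518, 0.0048]
tcp_rot: [[-0.117, 0.993, -0.002], [0.993, 0.117, 0.002], [0.002, -0.002, -1.0]]
force: [-0.1, 1.2, -0.5]
opening: 0.206
```

```bash
python3 -c "
from h import *
look('a11')"
```

```text
23.05 [ 0.5007 -0.2518  0.0048] [-0.12  1.16 -0.5 ] [-0.089 -0.007 -0.058] 0.206
```

View pics/a11.png

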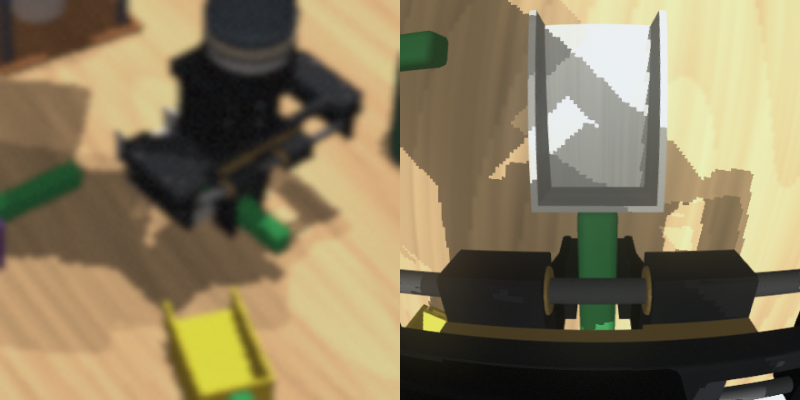

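Emit:
send_rows --plan '[[[0,0,-0.1,0,0.592],[0,0,-0.05,0,0.592],[0,0,0,0,0.58],[0,0,0,0,0.5],[0,0,0,0,0.2],[0,0,0,0,-0.2],[0,0,0,0,-0.4],[0,0,0,0,-0.4],[0,0,0,0,-0.4],[0,0,0,0,-0.4],[0,0,0,0,-0.4]]]'

```text
time_s: 24.25
position: [0.5014, -0.2526, 0.0013]
tcp_rot: [[-0.118, 0.993, -0.0], [0.993, 0.118, 0.0], [0.0, -0.0, -1.0]]
force: [-1.0, -0.1, -0.3]
opening: 0.685
```

Emit:
send_rows --plan '[[[0,0,0.2,0,-0.4],[0,0,0.4,0,-0.4],[0,0,0.6,0,-0.4],[0,0,0.8,0,-0.4],[0,0,1,0,-0.4],[0,0,1,0,-0.4],[0,0,1,0,-0.4],[0,0,0.8,0,-0.4],[0,0,0.4,0,-0.4],[0,0,0,0,-0.4]]]'

```text
time_s: 25.25
position: [0.5024, -0.2533, 0.1897]
tcp_rot: [[-0.118, 0.993, 0.004], [0.993, 0.118, -0.003], [-0.003, 0.003, -1.0]]
force: [0.3, -0.4, -0.5]
opening: 0.698
```

```bash
python3 -c "
from h import *
look('a12')
print(mark_of('side','scoop_grip'),mark_of('side','scoop_nose'),mark_of('wrist','scoop_grip'))
for c in ('side',):
  for t in ['pull','mark','funnel_top']: print(t,[(np.round(x['at'],3).tolist(),round(x['conf'],2)) for x in mark_of(c,t)])"
```

```text
25.25 [ 0.5024 -0.2533  0.1897] [ 0.32 -0.43 -0.5 ] [-0.113 -0.022 -0.02 ] 0.698
[{'at': [0.4796, -0.6469, 0.0351], 'conf': 0.96}, {'at': [0.3853, -0.4447, 0.0379], 'conf': 0.93}, {'at': [0.3613, -0.1517, 0.0328], 'conf': 0.84}, {'at': [0.5048, -0.2502, 0.031], 'conf': 0.73}] [{'at': [0.5585, -0.5452, 0.0215], 'conf': 0.94}, {'at': [0.4167, -0.3227, 0.0219], 'conf': 0.61}, {'at': [0.235, -0.1564, 0.0225], 'conf': 0.6}, {'at': [0.4821, -0.1318, 0.0271], 'conf': 0.56}] [{'at': [0.361, -0.1454, 0.0371], 'conf': 0.76}, {'at': [0.5012, -0.2522, 0.0311], 'conf': 0.7}]
pull [([0.52, 0.256, 0.114], 0.45)]
mark [([0.517, 0.317, 0.074], 0.75)]
funnel_top [([0.509, 0.103, 0.177], 0.7)]
```

View pics/a12.png

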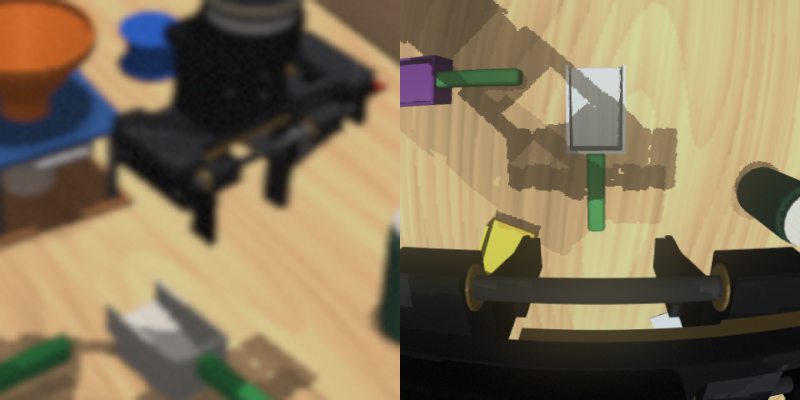

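View pics/a12s.png

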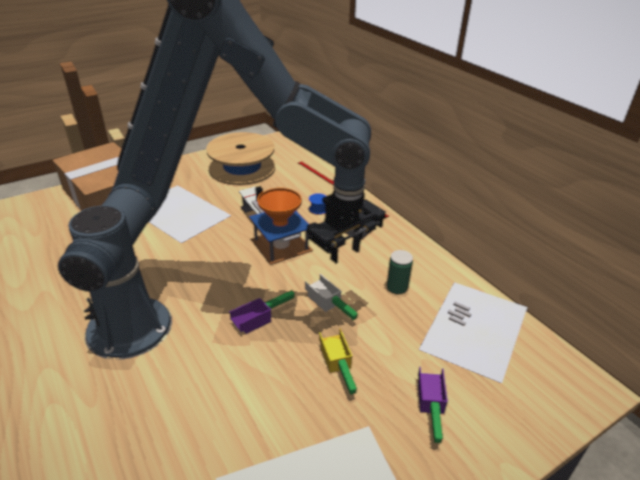

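Emit:
send_rows --plan '[[[0,0.3,0.6,-0.1,-0.4],[0,0.6,0.8,-0.1,-0.4],[0,0.9,0.6,-0.1,-0.4],[0.04,1,0,-0.1,-0.4],[0.04,1,0,-0.1,-0.4],[0.04,1,0,-0.1,-0.4],[0.04,1,0,-0.1,-0.4],[0.04,1,0,-0.1,-0.4],[0.04,1,0,-0.1,-0.4],[0.04,1,0,-0.1,-0.4],[0.04,1,0,-0.1,-0.4],[0.04,1,0,-0.1,-0.4],[0.04,1,0,-0.1,-0.4],[0.04,1,0,-0.1,-0.4],[0.04,1,0,-0.1,-0.4],[0.03,1,0,-0.05,-0.4],[0.03,1,0,0,-0.4],[0,0.7,0,0,-0.4],[0,0.4,0,0,-0.4],[0,0.15,0,0,-0.4]]]'

```text
time_s: 27.65
position: [0.5173, 0.2597, 0.2468]
tcp_rot: [[0.036, 0.999, -0.001], [0.999, -0.036, -0.0], [-0.0, -0.001, -1.0]]
force: [0.5, -0.0, -0.3]
opening: 0.697
```

Emit:
send_rows --plan '[[[0,0,0,0,-0.4],[0,0,0,0,-0.4]]]'

```text
time_s: 27.85
position: [0.5176, 0.258, 0.2472]
tcp_rot: [[0.038, 0.999, -0.0], [0.999, -0.038, -0.001], [-0.001, -0.0, -1.0]]
force: [0.2, -0.5, 0.5]
opening: 0.701
```

```bash
python3 -c "
from h import *
look('b1')
for t in ['pull','mark','funnel_top']: print(t,[(np.round(x['at'],3).tolist(),round(x['conf'],2)) for x in mark_of('wrist',t)])"
```

```text
27.85 [0.5176 0.258  0.2472] [ 0.22 -0.5   0.52] [-0.142  0.023 -0.006] 0.701
pull [([0.516, 0.258, 0.105], 0.68)]
mark [([0.521, 0.316, 0.076], 0.84)]
funnel_top []
```

View pics/b1w.png

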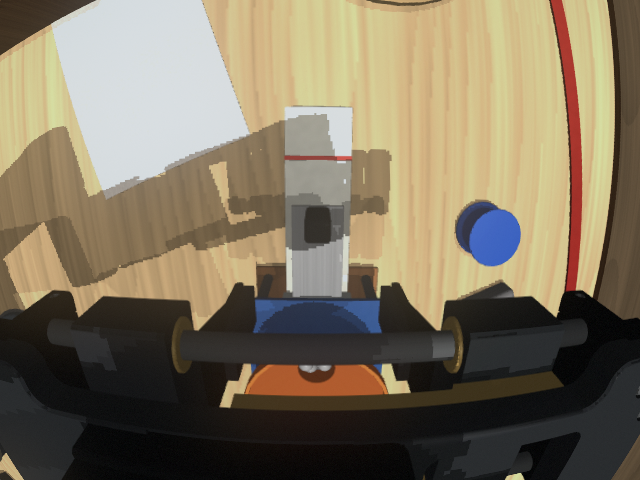

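Emit:
send_rows --plan '[[[0,0,-0.5,0,-0.4],[0,0,-0.8,0,-0.4],[0,0,-0.8,0,-0.4],[0,0,-0.8,0,-0.4],[0,0,-0.8,0,-0.4],[0,0,-0.7,0,-0.4],[0,0,-0.5,0,-0.4],[0,0,-0.4,0,-0.4],[0,0,-0.2,0,-0.4],[0,0,-0.1,0,-0.4],[0,0,0,0,-0.4],[0,0,0,0,-0.4]]]'

```text
time_s: 29.3
position: [0.5182, 0.259, 0.08]
tcp_rot: [[0.037, 0.999, 0.001], [0.999, -0.037, 0.0], [0.0, 0.001, -1.0]]
force: [0.5, -0.3, -0.0]
opening: 0.701
```

```bash
python3 -c "
from h import *
look('b2')"
```

```text
29.3 [0.5182 0.259  0.08  ] [ 0.45 -0.28 -0.01] [-0.079  0.044  0.001] 0.701
```

View pics/b2.png

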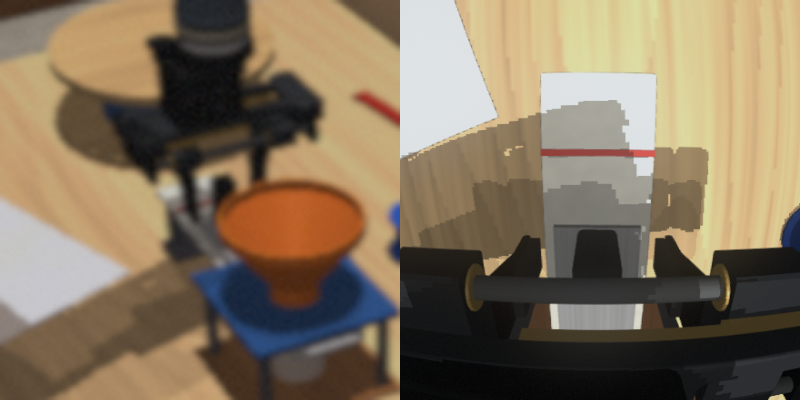

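View pics/b2w.png

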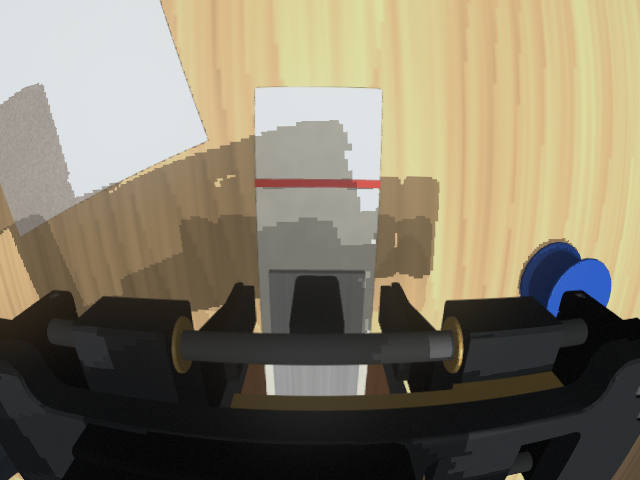

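Emit:
send_rows --plan '[[[0,0,0,0,0.1],[0,0,0,0,0.3],[0,0,0,0,0.4],[0,0,0,0,0.5],[0,0,0,0,1],[0,0,0,0,1],[0,0,0,0,1],[0,0,0,0,1],[0,0,0,0,1]]]'

```text
time_s: 30.3
position: [0.5178, 0.2589, 0.0793]
tcp_rot: [[0.037, 0.999, 0.0], [0.999, -0.037, 0.0], [0.0, 0.0, -1.0]]
force: [0.5, -0.4, -0.7]
opening: 0.252
```

```bash
cat >> h.py <<'E'
def wpix(d,s,u,v,z):
    K=d['mtx'];q=np.array([(u-K[0,2]),(v-K[1,2])]);r=np.hypot(*q);th=r/K[0,0]
    ray=np.array([*(q/r*np.sin(th)),np.cos(th)]);T=d['T_tool_cam'];R=s['tcp_rot']
    o=s['position']+R@T[:3,3];k=R@T[:3,:3]@ray;return o+k*(z-o[2])/k[2]
E
python3 -c "
from h import *
s=bot.read_state();d=imaging.capture('wrist');print(s['position'],s['opening'])
cv2.imwrite('pics/b3w.png',d['img'])
for u,v,z in((317,183.5,.073),(317,270,.074)):print(wpix(d,s,u,v,z))
g=d['img'][150:300,262:266].mean(1).astype(int);print([ (150+i,*x) for i,x in enumerate(g) if 20<i<45 or 105<i<140])
"
```

```text
[0.5178191  0.25888758 0.07932208] 0.25156605899171014
[0.51983888 0.31369453 0.073     ]
[0.51812471 0.2676619  0.074     ]
[(171, np.int64(146), np.int64(156), np.int64(159)), (172, np.int64(146), np.int64(156), np.int64(159)), (173, np.int64(146), np.int64(156), np.int64(158)), (174, np.int64(145), np.int64(156), np.int64(157)), (175, np.int64(145), np.int64(156), np.int64(157)), (176, np.int64(145), np.int64(155), np.int64(157)), (177, np.int64(132), np.int64(142), np.int64(144)), (178, np.int64(103), np.int64(110), np.int64(125)), (179, np.int64(69), np.int64(76), np.int64(129)), (180, np.int64(57), np.int64(64), np.int64(145)), (181, np.int64(57), np.int64(63), np.int64(144)), (182, np.int64(56), np.int64(62), np.int64(143)), (183, np.int64(56), np.int64(62), np.int64(143)), (184, np.int64(56), np.int64(62), np.int64(143)), (185, np.int64(55), np.int64(62), np.int64(143)), (186, np.int64(55), np.int64(62), np.int64(143)), (187, np.int64(120), np.int64(128), np.int64(139)), (188, np.int64(126), np.int64(135), np.int64(138)), (189, np.int64(139), np.int64(150), np.int64(152)), (1
[... 1325 characters left out ...]
64(115), np.int64(116)), (277, np.int64(106), np.int64(114), np.int64(115)), (278, np.int64(106), np.int64(114), np.int64(115)), (279, np.int64(106), np.int64(114), np.int64(115)), (280, np.int64(106), np.int64(114), np.int64(115)), (281, np.int64(106), np.int64(113), np.int64(115)), (282, np.int64(106), np.int64(113), np.int64(114)), (283, np.int64(105), np.int64(113), np.int64(115)), (284, np.int64(105), np.int64(113), np.int64(114)), (285, np.int64(105), np.int64(113), np.int64(114)), (286, np.int64(105), np.int64(113), np.int64(114)), (287, np.int64(104), np.int64(112), np.int64(113)), (288, np.int64(105), np.int64(112), np.int64(113)), (289, np.int64(105), np.int64(112), np.int64(113))]
```

View pics/b3w.png

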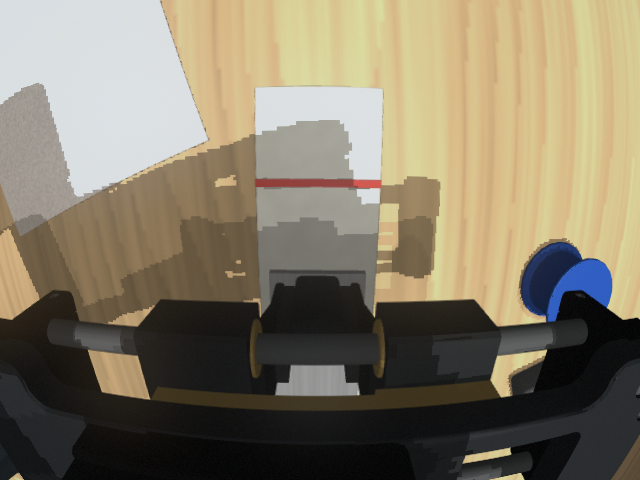

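Emit:
send_rows --plan '[[[0,0.1,0,0,1],[0.01,0.2,0,0,1],[0.01,0.2,0,0,1],[0.01,0.2,0,0,1],[0.01,0.2,0,0,1],[0.01,0.2,0,0,1],[0.01,0.2,0,0,1],[0,0.15,0,0,1],[0,0.05,0,0,1],[0,0,0,0,1],[0,0,0,0,1],[0,0,0,0,1]]]'

```text
time_s: 31.55
position: [0.5197, 0.3006, 0.0793]
tcp_rot: [[0.036, 0.999, -0.0], [0.999, -0.036, -0.006], [-0.006, -0.0, -1.0]]
force: [1.7, -10.9, 0.9]
opening: 0.249
```

```bash
python3 -c "
from h import *
look('b4')
d=snap('top','b4t')
c=d['img'][190:290,120:280];cv2.imwrite('pics/b4t.png',cv2.resize(c,None,fx=4,fy=4,interpolation=cv2.INTER_CUBIC))"
```

```text
31.55 [0.5197 0.3006 0.0793] [  1.7  -10.92   0.88] [-1.665 -0.414 -0.318] 0.249
```

View pics/b4w.png

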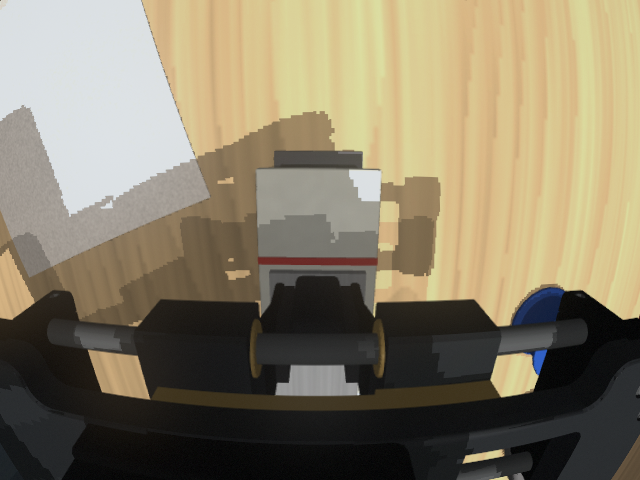

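View pics/b4t.png

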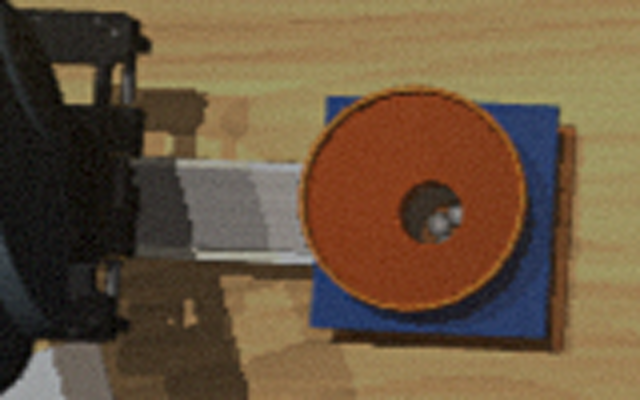

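View pics/b4.png

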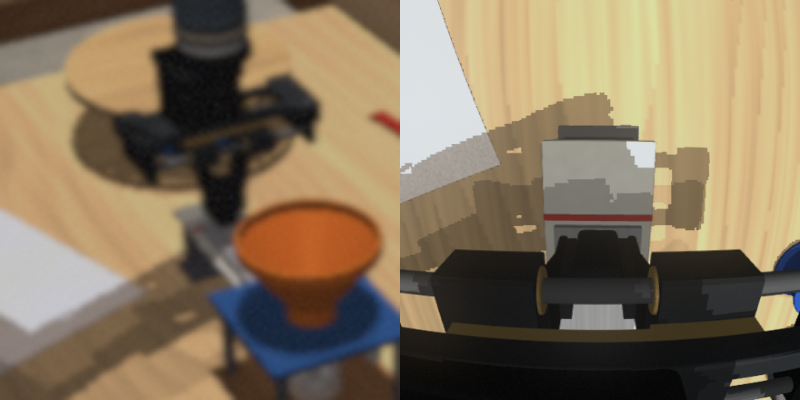

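Emit:
send_rows --plan '[[[0,0.07,0,0,1],[0,0.06,0,0,1],[0,0,0,0,1],[0,0,0,0,1],[0,0,0,0,1],[0,0,0,0,1],[0,0,0,0,1]]]'

```text
time_s: 32.4
position: [0.5198, 0.3042, 0.0793]
tcp_rot: [[0.036, 0.999, -0.0], [0.999, -0.036, -0.006], [-0.006, -0.0, -1.0]]
force: [1.7, -11.4, 0.2]
opening: 0.248
```

```bash
python3 -c "
from h import *
s=bot.read_state();look('b5')
d=imaging.capture('wrist');print(wpix(d,s,317,270,.074))
im=d['img'][240:285,262:376];hs=(im[:,:,2].astype(int)-im[:,:,1]>50).mean(1);print([(240+i,round(x,2)) for i,x in enumerate(hs) if x>.05])
r=[240+i for i,x in enumerate(hs) if x>.3]
if r: print(wpix(d,s,317,np.mean(r),.073))
d=snap('top','b5t')
c=d['img'][190:290,120:280];a=cv2.resize(c,None,fx=4,fy=4,interpolation=cv2.INTER_CUBIC)
d=snap('side','b5s')
c=d['img'][180:270,230:350];b=cv2.resize(c,None,fx=5,fy=5,interpolation=cv2.INTER_CUBIC);cv2.imwrite('pics/b5t.png',a);cv2.imwrite('pics/b5s.png',b)"
```

```text
32.4 [0.5198 0.3042 0.0793] [  1.67 -11.38   0.22] [-1.732 -0.419 -0.266] 0.248
[0.52013333 0.31299513 0.074     ]
[(264, np.float64(0.44)), (265, np.float64(1.0)), (266, np.float64(1.0)), (267, np.float64(1.0)), (268, np.float64(1.0)), (269, np.float64(0.54)), (270, np.float64(0.09))]
[0.52019204 0.31460904 0.073     ]
```

View pics/b5w.png

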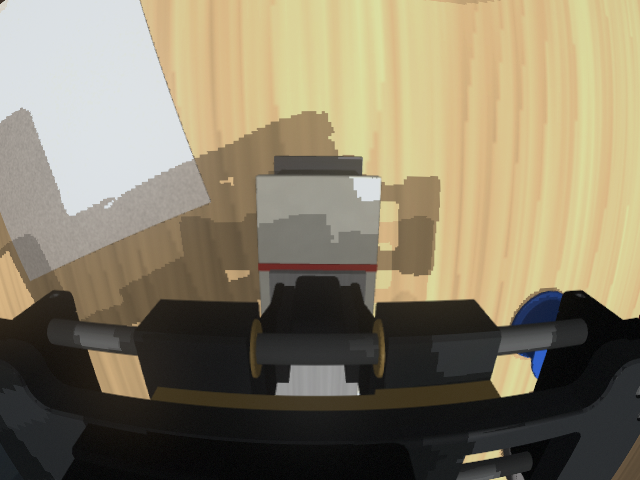

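View pics/b5t.png

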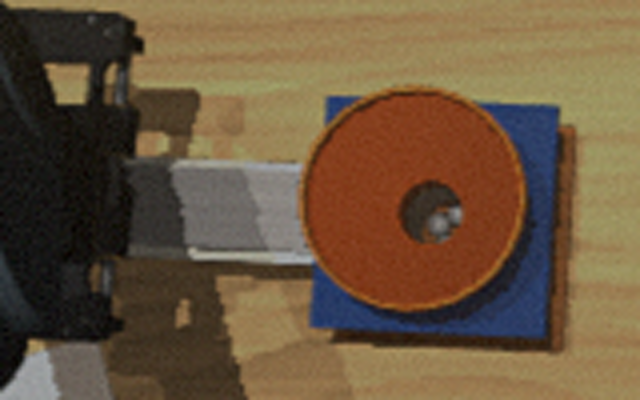

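View pics/b5s.png

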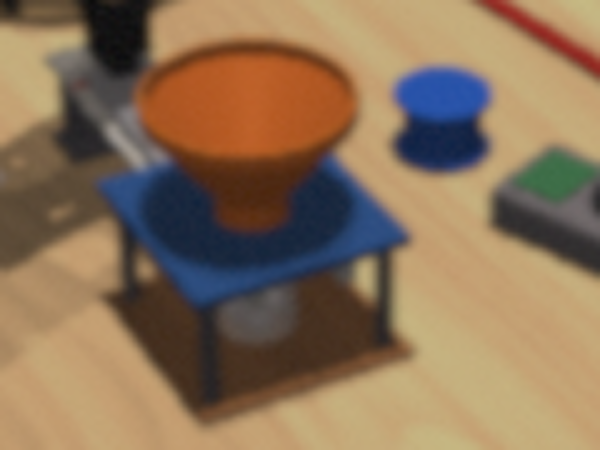

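```bash
python3 -c "
from h import *
a=[]
for f in('b4t','b5t'):pass
d=imaging.capture('top');c=d['img'][230:255,215:240];c=np.clip(c.astype(float)*2.5,0,255).astype(np.uint8);a=cv2.resize(c,(400,400),interpolation=cv2.INTER_CUBIC)
d=imaging.capture('side');c=d['img'][225:260,262:302];c=np.clip(c.astype(float)*1.5,0,255).astype(np.uint8);b=cv2.resize(c,(400,400),interpolation=cv2.INTER_CUBIC)
cv2.imwrite('pics/c1.png',np.hstack([a,b]))
o=cv2.imread('pics/side0.png')[225:260,262:302];o=np.clip(o.astype(float)*1.5,0,255).astype(np.uint8);cv2.imwrite('pics/c2.png',cv2.resize(o,(400,400),interpolation=cv2.INTER_CUBIC))
for c in('top','side'):
  for i in range(1): print([(np.round(x['at'],3).tolist(),round(x['conf'],2)) for x in mark_of(c,'ball%d_center'%i)], [(np.round(x['at'],3).tolist(),round(x['conf'],2)) for x in recognise(c,'ball0_center')])
"
```

```text
[([0.511, 0.105, -0.003], 0.51)] []
[] []
```

View pics/c1.png

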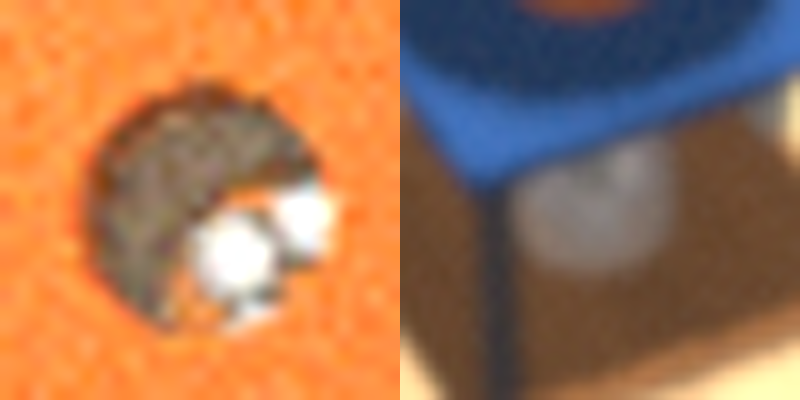

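View pics/c2.png

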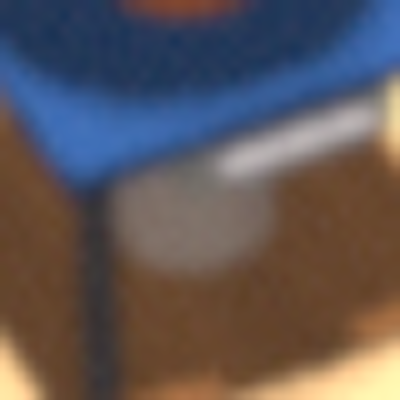

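```bash
python3 -c "
from h import *
def avg(c,n=12): return np.mean([imaging.capture(c)['img'].astype(float) for _ in range(n)],0)
t=avg('top');s=avg('side')
g=lambda c:(255*np.clip(c/c.max(),0,1)**.5).astype(np.uint8)
a=cv2.resize(g(t[230:255,215:240]),(400,400),interpolation=cv2.INTER_CUBIC)
b=cv2.resize(np.clip((s[234:254,270:292]-40)*2,0,255).astype(np.uint8),(400,400),interpolation=cv2.INTER_CUBIC)
cv2.imwrite('pics/c3.png',np.hstack([a,b]))
print(t[230:255,215:240].mean(2).astype(int)[4:22,4:22])
st=bot.read_state();print(st['time_s'],st['position'],st['force'])
"
```

```text
[[ 74  74  73  74  74  74  75  72  70  72  72  74  74  72  71  72  69  70]
 [ 75  72  74  75  72  73  62  46  38  38  50  68  71  73  71  72  70  71]
 [ 74  76  76  74  53  39  37  36  36  33  37  36  40  61  74  71  72  71]
 [ 75  75  72  49  35  34  47  46  45  47  45  45  42  42  65  75  72  70]
 [ 76  74  51  34  34  39  47  47  48  47  48  48  46  43  49  69  72  72]
 [ 74  59  39  35  42  47  47  47  47  45  46  48  45  44  44  52  66  70]
 [ 75  48  34  38  46  49  48  47  47  48  46  44  42  37  35  39  62  69]
 [ 63  42  35  38  46  46  49  45  47  46  46  42  40  43  53  65  69  68]
 [ 59  41  37  44  47  47  45  46  43  45  65  69  66  89 113 123  95  72]
 [ 56  38  40  45  47  46  46  46  44  64  81  72  57  89 116 142 103  72]
 [ 61  40  39  43  46  45  44  48  71  91 102  93  73  82 106 116  91  71]
 [ 76  47  37  43  45  47  44  52  81 102 128 120  99  66  80  96  83  71]
 [ 76  48  35  42  45  46  44  54  77  99 126 120  98  55  45  58  65  68]
 [ 74  58  41  42  43  44  52  61  71  94 106  99  79  58  66  72  68  68]
 [ 72  71  57  43  42  44  55  64  56  65  73  74  55  54  70  73  71  69]
 [ 72  73  73  58  46  44  55  65  64  62  58  87  88  80  73  66  69  69]
 [ 71  73  70  71  65  54  49  61  65  64  74  86  78  69  69  70  69  69]
 [ 72  71  71  70  71  71  73  75  75  74  74  70  68  69  68  68  67  68]]
34.15 [0.51984479 0.30420517 0.07927227] [  3.39017109 -10.55462518   0.66782647]
```

View pics/c3.png

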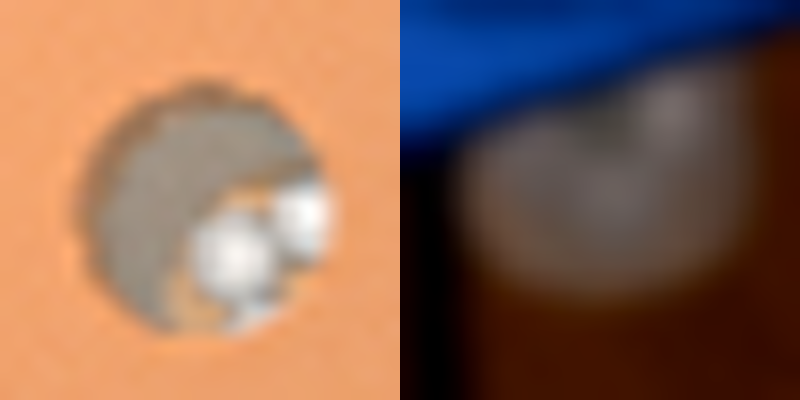

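```bash
python3 -c "
from h import *
snap('side','end')
for t in['scoop_grip','scoop_nose','can','meter','spool']: print(t,[(np.round(x['at'],3).tolist(),round(x['conf'],2)) for x in mark_of('side',t)])
s=bot.read_state();print(s['position'],s['force'],s['opening'])
print(bot.hand_in())"
```

```text
scoop_grip [([0.48, -0.649, 0.033], 0.95), ([0.358, -0.149, 0.031], 0.69), ([0.504, -0.254, 0.032], 0.66), ([0.385, -0.445, 0.036], 0.6)]
scoop_nose [([0.483, -0.131, 0.028], 0.86), ([0.556, -0.546, 0.021], 0.86), ([0.234, -0.159, 0.023], 0.73), ([0.418, -0.322, 0.021], 0.66)]
can [([0.702, -0.244, 0.003], 0.85), ([0.722, 0.214, -0.001], 0.6)]
meter [([0.756, 0.069, -0.001], 0.94)]
spool [([0.723, 0.215, -0.001], 0.68)]
[0.5198742  0.30421541 0.07927855] [  3.10946616 -11.07189676   1.1334689 ] 0.2495510117828284
the job is handed in; nothing more can be done
None
```

I handed the job in with the slide held at the mark; the one thing I couldn't fully confirm is a count of all five balls in the jar.

- **Pour:** I carried the scoop level to the funnel and eased the grip until it pivoted nose-down against the rim. All five balls went in with the slide shut: five showed in the wrist view, then settled in the neck.
- **Scoop:** I pressed it back level on the bench near where it started. The last check put its grip point at z ≈ 0.032 m and its nose at ≈ 0.028 m. The nose is about 0.23 m from the funnel.
- **Slide:** I gripped the black post and pulled it about 45 mm. In the wrist view the blade's end is within about 2 mm of the red mark. The wrist sensor reads about 11 N of spring pull, and the gripper was still closed on the post at hand-in.
- **Bystanders:** the can, meter and spool are where they were at the start, to within the measurement error.

**Checks that disagreed or fell short:**
- **Fingertip position:** my first grasp closed just above the scoop's handle. The pictures showed the fingertips about 17 mm behind the reported TCP rather than 17 mm ahead, so I corrected all later heights by that.
- **Balls in the jar:** I could only count two or three directly. From above, the neck looks empty apart from balls lying down inside the jar. They did not move when I pulled the slide its last 4 mm, so they are not resting on the blade.

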